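# Pull the empty side-dish tray from the stack and restack the sauce dish

### The job

The steel side-dish tray in the caddy on the turntable is empty and wanted for refilling: lift the ceramic sauce dish off it and stand the dish down on the bar, then take the tray out and set it upright in the middle of the cork mat. After that put the sauce dish back, right down on the caddy floor between the two wooden walls, centred along them and with its long side reaching across from wall to wall as it did before. The dish chips easily, so grip it lightly and never let it drop, and leave the glasses, the toothpick holder and the bottle standing where they are.

Things in the scene. Friction and masses are not known exactly. Their poses are not given: they have to be found in the camera images.
- turntable: black plastic lazy susan, 340 mm across, top 24 mm above the bar, locked so that it does not turn. Origin: centre of its underside, on the bar. A wooden caddy is fixed on it, centred 60 mm from the origin towards -x; glasses, toothpick holder and bottle stand elsewhere on it, 140 mm or more from the caddy's centre. Its x axis runs along the two caddy walls, y across them
- caddy_floor (a point): centre of the caddy's floor, 28 mm above the bar; axes as turntable. The caddy is a floor slab 150 mm (x) by 90 mm (y) and two walls along x, 100 mm long, 5 mm thick, 40 mm high above the floor, 78 mm clear between them; open at both x ends
- tray: loose steel side-dish tray, about 300 g, on the caddy floor. Pan 140 (x) by 66 (y) by 36 mm high with a flat deck on its middle. Two upright plate handles, 54 mm wide in y, 7 mm thick in x, rise to 78 mm above its underside at x = +30.5 and -30.5 mm: outer faces 68 mm apart, to be gripped together across x above the pan; inner faces 54 mm apart. Origin: centre of its underside
- dish: blue ceramic block-shaped sauce dish, 46 (x) by 66 (y) by 40 mm high, about 180 g. Starts on the tray's deck between the handles (4 mm clear), free only on its 66 mm length, above the caddy walls; in the caddy the walls hide those ends, so grip the 46 mm width there. Fragile: both fingers' forces may sum to 50 N at most (25 N each); no free fall over 5 mm. Origin: centre of its underside
- mat: cork mat, 200 mm square, 4 mm thick, fixed on the bar. Origin: centre of its underside
- glass_a: soju glass, 50 mm across, 62 mm high, standing on the turntable. Origin: centre of its underside
- glass_b: soju glass, the same as the other
- toothpicks: steel toothpick holder with a flip-top lid, 46 mm across, 64 mm high, standing on the turntable. Origin: centre of its underside
- bottle: empty green glass bottle, 65 mm across, 210 mm high, standing on the turntable. Origin: centre of its underside
Not all that is in view belongs to the job. Leave any red look-alike of the tray alone.

How it is judged (in metres and radians):
On the way, in this order (a step that is already met when the one before it is completed fails the run):
1. the sauce dish stands upright on the bar, released, while the tray is still in the caddy (height (world z) of dish below 0.012 m and angle between dish's own z axis and vertical below 0.1 rad and linear speed of dish below 0.02 m/s and contact force between the fingers and dish below 0.1 N and horizontal distance between tray and caddy_floor below 0.03 m and z of tray in the frame of caddy_floor below 0.006 m), for 0.2 s.
2. the tray stands upright in the middle of the mat, released, while the dish is still on the bar (horizontal distance between tray and mat below 0.045 m and height (world z) of each of tray, dish below 0.012 m and angle between tray's own z axis and vertical below 0.1 rad and linear speed of tray below 0.02 m/s and contact force between the fingers and tray below 0.1 N), for 0.2 s.
At the end, for the whole second after the job is handed in: Dish upright on the caddy floor (within 4 mm), within 15 mm of the caddy centre along the walls and 10 mm across, long side across within 0.2 rad; tray upright on the mat, centre within 45 mm of the mat centre; both released and at rest (x of dish in the frame of caddy_floor between -0.015 and 0.015 m and y of dish in the frame of caddy_floor between -0.01 and 0.01 m and z of dish in the frame of caddy_floor below 0.004 m and angle between the y axis of dish and the y axis of turntable, either way round below 0.2 rad and angle between each of dish, tray's own z axis and vertical below 0.1 rad and linear speed of each of dish, tray below 0.02 m/s and contact force between the fingers and dish below 0.1 N and horizontal distance between tray and mat below 0.045 m and height (world z) of tray below 0.012 m and contact force between the fingers and tray below 0.1 N); the robot touches nothing.
It fails at once if the dish is pressed by the fingers with more than 50 N in sum (contact force between the fingers and dish above 50 N).
It fails at once if the dish is dropped: it falls free, faster than 0.35 m/s (contact force between dish and anything else below 0.01 N and linear speed of dish above 0.35 m/s).
It fails at once if a glass, the toothpick holder or the bottle is shifted more than 30 mm or tipped over 0.3 rad (distance of any of glass_a, glass_b, toothpicks, bottle from where it was at the start of the episode above 0.03 m or angle between any of glass_a, glass_b, toothpicks, bottle's own z axis and vertical above 0.3 rad).
It also fails if it takes over 70 s, if anything falls off the work surface, if the arm or the gripper's body presses on something with over 40 N, if the wrist force passes 120 N, or if a joint passes its speed limit or range.

### The arm

A 6-joint arm with a two-finger parallel gripper is mounted at the origin on the work surface. World frame = base frame: x ahead of the robot, y to its left, z up, the work surface at z = 0. Lengths are in m, angles in degrees, forces in N, time in s.
With the tool pointing down it reaches from about 0.3 to 0.75 m from the base axis. Payload 8.5 kg.
Tool frame: the origin (TCP) lies midway between the tips of the shut fingers; the grasp point (between the pads) lies env.tcp_to_grasp behind it (env.tcp_to_grasp is the distance from the TCP to the grasp point, in m); z points along the fingers, y is the line along which they close (so a half turn about z gives the same grasp; the last joint's range is limited). The gripper opens to 85 mm and grips with 20 to 120 N. Pads are 22 mm wide; open, the fingers measure 114 mm over their backs; the gripper's body (76 mm by 85 mm) begins 54 mm behind the grasp point. The pads swing forward as they close: fully open they stand 13 mm farther back than shut.
Start: joints at [57.909, 21.807, 74.336, -0, 83.858, -12.336], TCP at [0.186, 0.518, 0.231] pointing down, gripper open.
Joint ranges: [-178.18, 178.18], [-50.72, 133.34], [12.68, 142.11], [-81.47, 261.47], [9.98, 163.14], [-165.26, 165.26]. Speed limits (degrees/s): [136.94, 136.94, 180, 180, 180, 180].

### API

Orientations are given as a 3x3 rotation matrix whose columns are the frame's x, y, z axes.
In Python, from rig import observe, optics, job, env gives the robot as it stands. The module is installed in compiled form; this text tells all that it offers.
- The arm moves only by the shell command python3 -m jog 'ROWS' [FORCE]. ROWS is JSON, a list of rows, each a list of 7 numbers: the turn, a rotation vector about the tool's x, y, z in rad, then the shift along the tool's x, y, z in m, then the opening in per cent of the stroke, from 0 (shut) to 100 (fully open). A call has 1 to 10 rows; each row shifts and turns the commanded pose from where the row before left it, along the tool's axes as they then stand; what a row does not reach is not made up. A row lasts 1/8 s, in which the tool goes at most 62.5 mm and 10.7 degrees, less where a joint would pass 70% of its speed; a pose out of reach is approached as far as the arm can. A call is refused whole if a number of a shift passes 0.0625 or a number of a turn 0.188, either way. A call with a gripper value outside its range is refused whole. The fingers move at their own pace and stop on an object; FORCE is the grip in N (left out, the last holds). Time passes only in rows, so rows that do not move let the fingers close. It gives the time, the measured TCP pose, the force, the opening and the grip force at its end, in the units of the state.
- observe(): the state, without advancing time (a new reading comes with each control period).
- optics.get_image(name): name is "scene" or "top" or "wrist"; returns a dict with "pixels" (420x560x3 uint8, red, green, blue), "mtx" (3x3 intrinsics, pixels), "rvec" (rotation vector, rad) and "tvec" (3), from world to camera coordinates, as OpenCV has them. Camera axes: x right, y down, z forward; pixel columns grow to the right and rows downward; lengths in m; the calibration is good to about 2 mm. A picture is of the moment at which its call begins. There is no depth.
- job.close_job(): hands the job in; it is judged then, once.
The state is a dict: "time_s": time; "q": joint angles; "qvel": joint speeds; "joint_efforts": joint torques, N m; "position": TCP position; "tool_rot": TCP orientation; "ft_force": force on the tool from outside, world axes, zero at the start; "wrist_torque": the same for the moment, N m; "grip_width": finger opening in m; "gripper_force": force on a finger pad.
Only numpy, scipy, OpenCV 4.12 (cv2) and the standard library are available. Lean on these libraries where they do the work, as an engineer would, in place of code of your own. Each camera call takes 0.05 s, during which the arm holds its last target. There are 200 camera calls.

## Working session

There is one attempt and no reset: what is moved stays moved. The work goes in short steps, Python scripts to look and compute and a shell command to move; the robot and the scene stay as the last step left them, time stands still between calls to the robot, and variables do not carry over. Pictures are saved under pics/ and viewed, at most 10 in all, crops included, and the job is handed in when it is done.

```bash
mkdir -p pics; cat > h.py <<'E'
import numpy as np, cv2
from rig import observe, optics, job, env
def cam(n):
    d=optics.get_image(n); R=cv2.Rodrigues(np.array(d['rvec'],float))[0]
    return d['pixels'],np.array(d['mtx'],float),R,np.array(d['tvec'],float).ravel()
def ray(c,u,v,z):
    _,K,R,t=c; o=-R.T@t; d=R.T@np.linalg.solve(K,[u,v,1.]); return o+d*(z-o[2])/d[2]
def proj(c,p):
    _,K,R,t=c; q=K@(R@np.array(p,float)+t); return q[:2]/q[2]
def save(c,f): cv2.imwrite('pics/'+f,c[0][:,:,::-1])
E
python3 - <<'E'
from h import *
a=cam('top');save(a,'top1.png');b=cam('scene');save(b,'scene1.png')
for c in(a,b): print((-c[2].T@c[3]).round(3))
s=observe();print(s['time_s'],s['position'],s['tool_rot'],s['grip_width'],env.tcp_to_grasp)
E
```

```text
[0.422 0.105 1.091]
[ 1.492 -0.007  1.304]
0.1 [0.18575144 0.51741433 0.23075445] [[-9.41144951e-01  3.38002433e-01 -7.32091843e-04]
 [ 3.38003084e-01  9.41144333e-01 -1.12189880e-03]
 [ 3.09799566e-04 -1.30331869e-03 -9.99999103e-01]] 0.08519842142338621 0.0187
```

View pics/top1.png

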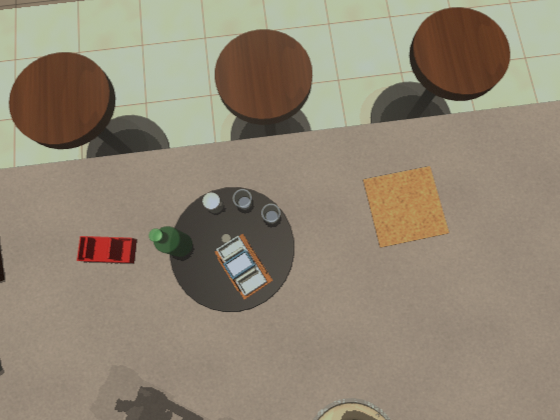

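View pics/scene1.png

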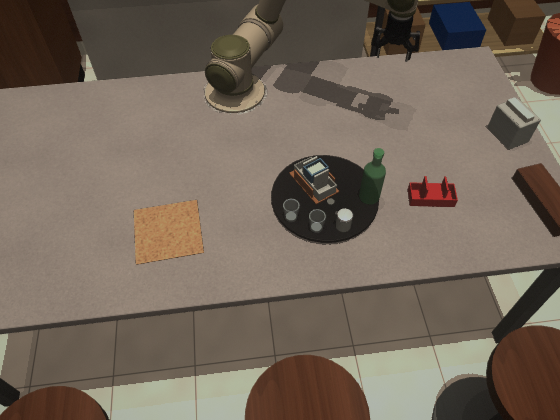

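The top view shows the turntable at about (232,248), with the caddy, tray and blue dish at about (242,266). The mat is at (405,206), the bottle at (165,240), and the toothpicks and glasses at (212,203), (243,200) and (271,214). The red decoy is at (106,250).

```bash
python3 - <<'E'
from h import *
c=cam('top'); im=c[0]; hsv=cv2.cvtColor(im,cv2.COLOR_RGB2HSV)
def big(m):
    cs,_=cv2.findContours(m.astype(np.uint8),cv2.RETR_EXTERNAL,cv2.CHAIN_APPROX_NONE); return max(cs,key=cv2.contourArea)
X,Y=np.meshgrid(np.arange(560),np.arange(420))
near=np.hypot(X-232,Y-248)<75
# turntable edge
m=(im.max(2)<50)&near
k=cv2.convexHull(big(m)); e=cv2.fitEllipse(k); print('tt',e, ray(c,*e[0],.024))
H,S,V=cv2.split(hsv)
mat=big((H<25)&(S>130)&(V>120)&(X>340)&(Y>150)&(Y<260)); r=cv2.minAreaRect(mat); print('mat',r,ray(c,*r[0],.004))
print([ray(c,*p,.004)[:2].round(3) for p in cv2.boxPoints(r)])
cad=((H<15)&(S>120)&(V>70)&near&(Y>225)&(X>205)&(X<280))
r=cv2.minAreaRect(cv2.convexHull(np.argwhere(cad)[:,::-1].astype(np.int32))); print('caddy walls',r,ray(c,*r[0],.05)); print([ray(c,*p,.05)[:2].round(3) for p in cv2.boxPoints(r)])
bl=big((H>95)&(H<125)&(S>50)&(V>90)&near&(Y>225)); r=cv2.minAreaRect(bl); print('dish',r)
x,y,w,h=195,180,100,130
cv2.imwrite('pics/crop1.png',cv2.resize(im[y:y+h,x:x+w,::-1],None,fx=4.6,fy=4.6,interpolation=cv2.INTER_CUBIC))
E
```

```text
tt ((181.21087646484375, 246.80203247070312), (23.518884658813477, 26.71112060546875), 178.74363708496094) [0.56197127 0.37999144 0.024     ]
mat ((405.6977233886719, 206.31570434570312), (70.85670471191406, 69.5903549194336), 76.37300109863281) [ 0.59667809 -0.25000517  0.004     ]
[array([ 0.687, -0.145]), array([ 0.711, -0.346]), array([ 0.508, -0.352]), array([ 0.488, -0.158])]
caddy walls ((242.65518188476562, 266.362060546875), (56.27638244628906, 35.639549255371094), 57.339088439941406) [0.48678183 0.21803451 0.05      ]
[array([0.534, 0.293]), array([0.574, 0.209]), array([0.441, 0.144]), array([0.402, 0.227])]
dish ((238.3878173828125, 263.69024658203125), (18.174224853515625, 26.86624526977539), 57.094757080078125)
```

View pics/crop1.png

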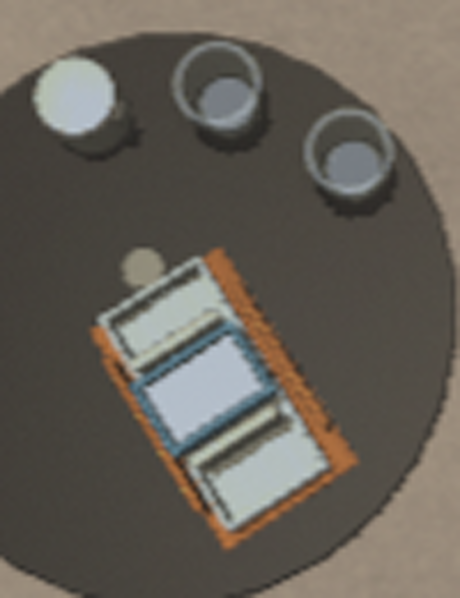

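The crop shows the dish's blue rim at about crop (205,385), between the handles. The wooden walls run from upper left to lower right, about 30° in world yaw, and the caddy lies on the near side of the turntable centre. I'll move above it and look from close by.

```bash
python3 -m jog '[[0,0,0,-0.0385,-0.018,-0.004,100],[0,0,0,-0.0385,-0.018,-0.004,100],[0,0,0,-0.0385,-0.018,-0.004,100],[0,0,0,-0.0385,-0.018,-0.004,100],[0,0,0,-0.0385,-0.018,-0.004,100],[0,0,0,-0.0385,-0.018,-0.004,100],[0,0,0,-0.0385,-0.018,-0.004,100],[0,0,0,-0.0385,-0.018,-0.004,100],[0,0,0,-0.0385,-0.018,-0.004,100],[0,0,0,-0.0385,-0.018,-0.004,100]]' 20
python3 -m jog '[[0,0,-0.177,0,0,0,100],[0,0,-0.177,0,0,0,100],[0,0,-0.177,0,0,0,100],[0,0,-0.177,0,0,0,100],[0,0,-0.177,0,0,0,100],[0,0,0,0,0,0,100],[0,0,0,0,0,0,100]]'
python3 - <<'E'
from h import *
c=cam('wrist');save(c,'w1.png');print((-c[2].T@c[3]).round(3)); s=observe();print(s['time_s'],s['position'],s['tool_rot'].round(3))
E
```

```text
time_s: 1.4
position: [0.4882, 0.2169, 0.2713]
tool_rot: [[-0.941, 0.338, -0.0], [0.338, 0.941, -0.0], [0.0, -0.0, -1.0]]
ft_force: [-0.5, -0.6, -0.7]
grip_width: 0.0853
gripper_force: 0.0
time_s: 2.28
position: [0.4873, 0.2181, 0.2712]
tool_rot: [[-0.859, -0.511, -0.0], [-0.511, 0.859, -0.0], [0.0, 0.0, -1.0]]
ft_force: [-0.7, -0.5, 0.1]
grip_width: 0.0856
gripper_force: 0.0
[0.428 0.182 0.413]
2.325 [0.48733753 0.21806816 0.27123845] [[-0.859 -0.512 -0.   ]
 [-0.512  0.859 -0.   ]
 [ 0.     0.    -1.   ]]
```

View pics/w1.png

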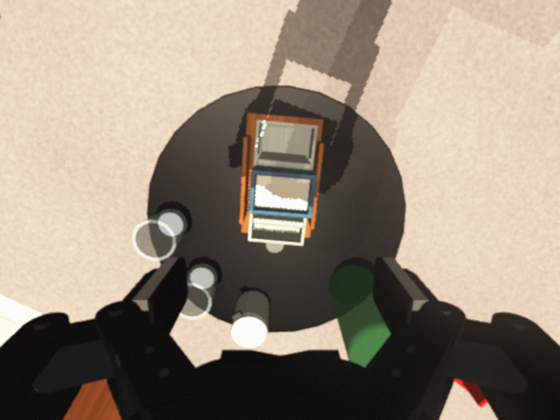

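The wrist view shows the caddy from (245,115) to (325,245) and the dish's blue rim at about (249–316, 168–218). The bottle base is at (352,290), the glasses at (172,225) and (202,280), and the toothpicks at (252,330). Next I'll measure the dish and walls.

```bash
cat >> h.py <<'E'
def rect(c,m,z):
    cs,_=cv2.findContours(m.astype(np.uint8),cv2.RETR_EXTERNAL,cv2.CHAIN_APPROX_NONE); k=max(cs,key=cv2.contourArea)[:,0]
    P=np.array([ray(c,u,v,z)[:2] for u,v in k]); r=cv2.minAreaRect((P*1000).astype(np.float32)); 
    b=cv2.boxPoints(r); e0,e1=b[1]-b[0],b[2]-b[1]; L=e0 if np.hypot(*e0)>np.hypot(*e1) else e1
    a=np.degrees(np.arctan2(L[1],L[0]))%180
    return np.array(r[0]).round(1),sorted(np.round(r[1],1)),round(a,1)
E
python3 - <<'E'
from h import *
c=cam('wrist'); im=c[0]; H,S,V=cv2.split(cv2.cvtColor(im,cv2.COLOR_RGB2HSV))
Y,X=np.mgrid[:420,:560]; roi=(X>225)&(X<340)&(Y>95)&(Y<262)
bl=(H>95)&(H<125)&(S>90)&roi
print('dish',[rect(c,bl,z) for z in(.095,.104)])
br=(H<15)&(S>120)&roi&(V>60)
print('caddy: per row brown extents at z=.068')
for v in (130,150,170,190,210,225):
    u=np.where(br[v])[0]; b=np.where(bl[v])[0]
    g=np.where(np.diff(u)>10)[0]; print(v,u.min(),u[g],u[g+1],u.max(),[ray(c,q,v,.068)[:2].round(4) for q in(u.min(),u.max())], (b.min(),b.max()) if len(b) else '')
v,u=np.where(br); print('v range',v.min(),v.max())
# turntable: boundary dark points, circle fit
dark=im.max(2)<75
P=[]
for th in np.radians(list(range(-30,30,3))+list(range(150,200,3))+list(range(215,245,3))):
    for r in range(170,80,-1):
        u=int(276+r*np.cos(th)); w=int(208+r*np.sin(th))
        if 0<=w<420 and dark[w,u] and dark[int(208+(r-4)*np.sin(th)),int(276+(r-4)*np.cos(th))]:
            P.append(ray(c,u,w,.024)[:2]);break
P=np.array(P)
from scipy.optimize import least_squares
f=least_squares(lambda p:np.hypot(*(P-p).T)-.17,[.54,.25],loss='soft_l1',f_scale=.002); print('tt',f.x,np.abs(f.fun).max(),len(P))
E
```

```text
dish [(array([515.1, 200.5]), [np.float64(11.1), np.float64(28.6)], np.float32(48.4)), (array([512.6, 200. ]), [np.float64(10.8), np.float64(27.7)], np.float32(48.4))]
caddy: per row brown extents at z=.068
130 246 [255] [318] 322 [array([0.4572, 0.1579]), array([0.4156, 0.2277])] 
150 242 [253] [316] 323 [array([0.4779, 0.1644]), array([0.4328, 0.2401])] 
170 242 [251] [314] 321 [array([0.4971, 0.175 ]), array([0.4523, 0.2502])] 
190 240 [249] [316] 318 [array([0.5181, 0.184 ]), array([0.4731, 0.2595])] (np.int64(252), np.int64(253))
210 239 [247] [313] 316 [array([0.5393, 0.1944]), array([0.4941, 0.2703])] (np.int64(250), np.int64(310))
225 241 [247] [306] 314 [array([0.5541, 0.2051]), array([0.5106, 0.2781])] 
v range 113 237
tt [0.56033117 0.25548508] 0.05041196703576106 39
```

```bash
python3 - <<'E'
from h import *
c=cam('wrist'); im=c[0]; H,S,V=cv2.split(cv2.cvtColor(im,cv2.COLOR_RGB2HSV))
Y,X=np.mgrid[:420,:560]; roi=(X>225)&(X<340)&(Y>95)&(Y<262)
br=(H<15)&(S>120)&roi&(V>60)
for side in(0,1):
    P=[]
    for v in range(148,228):
        u=np.where(br[v])[0]; P.append(ray(c,u.max()+.5 if side else u.min()-.5,v,.068)[:2])
    l=cv2.fitLine(np.array(P,np.float32),cv2.DIST_HUBER,0,.001,.001).ravel(); print(side,l.round(4),np.degrees(np.arctan2(l[1],l[0])).round(1))
bl=(H>90)&(H<130)&(S>60)&roi
P=cv2.fitLine
print('dish',[rect(c,cv2.morphologyEx(bl.astype(np.uint8),cv2.MORPH_CLOSE,np.ones((15,15))),z) for z in(.095,.104)])
cv2.imwrite('pics/w1c.png',cv2.resize(im[95:262,225:340,::-1],None,fx=3.5,fy=3.5,interpolation=cv2.INTER_CUBIC))
E
```

```text
0 [0.8975 0.441  0.5073 0.1787] 26.2
1 [0.8978 0.4404 0.4706 0.2593] 26.1
dish [(array([492.7, 223.4]), [np.float64(47.1), np.float64(65.2)], np.float32(115.9)), (array([490.9, 222.2]), [np.float64(45.8), np.float64(63.4)], np.float32(115.9))]
```

View pics/w1c.png

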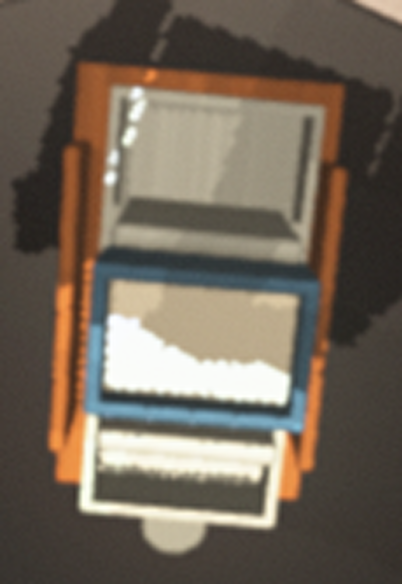

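The crop shows the dish rim squarely between the walls and reaching across. The caddy axis is at 26.2° and the dish at about (0.4915, 0.2225). I'll align, descend to TCP z 0.066 and grip lightly.

```bash
python3 -m jog '[[0,0,0.08,0,0,0,100],[0,0,0,-0.0055,0.002,0.015,100],[0,0,0,0,0,0.04,100],[0,0,0,0,0,0.04,100],[0,0,0,0,0,0.04,100],[0,0,0,0,0,0.03,100],[0,0,0,0,0,0.02,100],[0,0,0,0,0,0.01,100],[0,0,0,0,0,0.01,100],[0,0,0,0,0,0,100]]' 20
python3 - <<'E'
from h import *
c=cam('wrist');save(c,'w2.png')
E
```

```text
time_s: 3.68
position: [0.4913, 0.2223, 0.0659]
tool_rot: [[-0.896, -0.444, -0.001], [-0.444, 0.896, -0.0], [0.001, 0.0, -1.0]]
ft_force: [0.2, -0.5, 0.5]
grip_width: 0.0854
gripper_force: 0.0
```

View pics/w2.png

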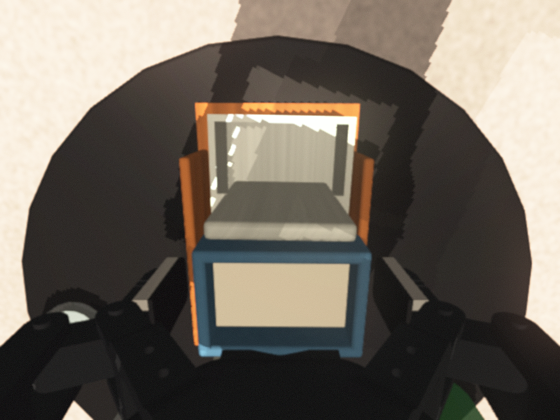

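The close view shows the dish centred between the open pads: dish u 195–370, pads at about u 180 and 385, with the tips clear of the walls. I'll close at 20 N.

```bash
python3 -m jog '[[0,0,0,0,0,0,80],[0,0,0,0,0,0,70],[0,0,0,0,0,0,60],[0,0,0,0,0,0,60],[0,0,0,0,0,0,60],[0,0,0,0,0,0,60]]' 20
python3 -m jog '[[0,0,0,0,0,-0.005,60],[0,0,0,0,0,-0.01,60],[0,0,0,0,0,-0.02,60],[0,0,0,0,0,-0.02,60],[0,0,0,0,0,-0.02,60],[0,0,0,0,0,-0.02,60],[0,0,0,0,0,0,60]]'
```

```text
time_s: 4.47
position: [0.4918, 0.2224, 0.067]
tool_rot: [[-0.896, -0.444, 0.001], [-0.444, 0.896, 0.0], [-0.001, -0.0, -1.0]]
ft_force: [-0.8, -0.0, 5.5]
grip_width: 0.066
gripper_force: 23.5
time_s: 5.35
position: [0.4919, 0.2224, 0.1627]
tool_rot: [[-0.896, -0.444, 0.003], [-0.444, 0.896, 0.001], [-0.003, -0.001, -1.0]]
ft_force: [-0.3, 1.1, -2.4]
grip_width: 0.0657
gripper_force: 23.2
```

```bash
python3 -m jog '[[0,0,0,0.0115,-0.0095,0,60],[0,0,0,0.0215,-0.0175,0,60],[0,0,0,0.0215,-0.0175,0,60],[0,0,0,0.0215,-0.0175,0,60],[0,0,0,0.0215,-0.0175,0.02,60],[0,0,0,0.0215,-0.0175,0.025,60],[0,0,0,0.0215,-0.0175,0.025,60],[0,0,0,0.0215,-0.0175,0.025,60],[0,0,0,0.0115,-0.0095,0.015,60],[0,0,0,0,0,0,60]]'
python3 - <<'E'
from h import *
c=cam('scene'); im=c[0]; s=observe(); print(s['position'],s['gripper_force'])
u,v=map(int,proj(c,s['position'])); print(u,v)
u0,v0=max(u-60,0),max(v-60,0)
cv2.imwrite('pics/s2.png',cv2.resize(im[v0:v0+100,u0:u0+120,::-1],None,fx=5,fy=5,interpolation=cv2.INTER_CUBIC)); print(u0,v0)
E
```

```text
time_s: 6.6
position: [0.3973, 0.0178, 0.0504]
tool_rot: [[-0.897, -0.442, -0.004], [-0.442, 0.897, 0.001], [0.003, 0.002, -1.0]]
ft_force: [0.9, -0.1, -2.3]
grip_width: 0.0659
gripper_force: 23.4
[0.39817501 0.01824155 0.05111102] 23.429560661315918
247 160
187 100
```

View pics/s2.png

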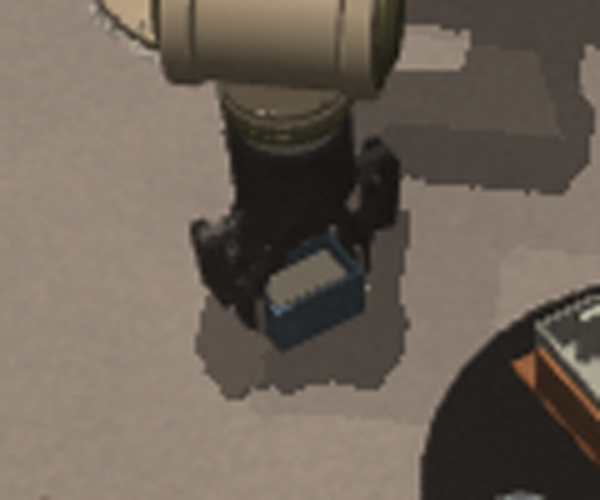

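The crop shows the dish hanging level in the gripper, clear of the bar, with its lower corner at about full-image pixel (243,170). I'll lower it by feel.

```bash
python3 -m jog '[[0,0,0,0,0,0.012,60],[0,0,0,0,0,0.012,60],[0,0,0,0,0,0.002,60],[0,0,0,0,0,0,60]]'
python3 - <<'E'
from h import *
c=cam('scene')
for z in (.03,.04,.05,.06): print(z,proj(c,(.433,-.0014,z)))
E
for i in 1; do python3 -m jog '[[0,0,0,0,0,0.002,60],[0,0,0,0,0,0.002,60],[0,0,0,0,0,0.002,60],[0,0,0,0,0,0,60]]'; done
```

```text
time_s: 7.15
position: [0.3991, 0.0187, 0.0258]
tool_rot: [[-0.896, -0.445, 0.001], [-0.445, 0.896, -0.0], [-0.001, -0.0, -1.0]]
ft_force: [0.2, 0.3, -2.1]
grip_width: 0.0656
gripper_force: 23.4
0.03 [242.85123775 173.8239345 ]
0.04 [242.65023968 171.84280915]
0.05 [242.44725263 169.84207944]
0.06 [242.24224692 167.82145293]
time_s: 7.7
position: [0.3987, 0.0185, 0.0192]
tool_rot: [[-0.896, -0.444, -0.0], [-0.444, 0.896, 0.0], [0.0, 0.0, -1.0]]
ft_force: [-0.1, 0.1, -2.2]
grip_width: 0.0657
gripper_force: 23.4
```

```bash
python3 -m jog '[[0,0,0,0,0,0.005,60],[0,0,0,0,0,0.005,60],[0,0,0,0,0,0.002,60],[0,0,0,0,0,0.001,60],[0,0,0,0,0,0,60]]'; python3 -m jog '[[0,0,0,0,0,0.001,60],[0,0,0,0,0,0.001,60],[0,0,0,0,0,0,60]]'
```

```text
time_s: 8.32
position: [0.3988, 0.0185, 0.0063]
tool_rot: [[-0.896, -0.444, -0.0], [-0.444, 0.896, 0.0], [0.0, 0.0, -1.0]]
ft_force: [-0.5, 0.9, -2.5]
grip_width: 0.0657
gripper_force: 23.5
time_s: 8.7
position: [0.3988, 0.0185, 0.0043]
tool_rot: [[-0.896, -0.444, -0.0], [-0.444, 0.896, -0.0], [0.0, 0.0, -1.0]]
ft_force: [0.2, -0.8, -1.1]
grip_width: 0.0658
gripper_force: 23.5
```

```bash
python3 -m jog '[[0,0,0,0,0,0.001,60],[0,0,0,0,0,0,60]]'; python3 -m jog '[[0,0,0,0,0,0,80],[0,0,0,0,0,0,100],[0,0,0,0,0,0,100],[0,0,0,0,0,0,100],[0,0,0,0,0,-0.02,100],[0,0,0,0,0,-0.04,100],[0,0,0,0,0,-0.04,100],[0,0,0,0,0,-0.04,100]]'
```

```text
time_s: 8.95
position: [0.3988, 0.0185, 0.0033]
tool_rot: [[-0.896, -0.444, -0.0], [-0.444, 0.896, 0.0], [0.0, 0.0, -1.0]]
ft_force: [-0.0, -0.1, -1.5]
grip_width: 0.066
gripper_force: 23.5
time_s: 9.95
position: [0.3985, 0.0185, 0.1447]
tool_rot: [[-0.896, -0.444, -0.0], [-0.444, 0.896, -0.0], [0.0, 0.0, -1.0]]
ft_force: [0.5, 0.0, -1.3]
grip_width: 0.0858
gripper_force: 0.0
```

```bash
python3 -m jog '[[0,0,0,-0.0217,0.0177,-0.008,100],[0,0,0,-0.0217,0.0177,-0.008,100],[0,0,0,-0.0217,0.0177,-0.008,100],[0,0,0,-0.0217,0.0177,-0.008,100],[0,0,0,-0.0217,0.0177,-0.008,100],[0,0,0,-0.0217,0.0177,-0.008,100],[0,0,0,-0.0217,0.0177,-0.008,100],[0,0,0,-0.0217,0.0177,0,100]]'
python3 -m jog '[[0,0,0.1745,0,0,0,100],[0,0,0.1745,0,0,0,100],[0,0,0.1745,0,0,0,100],[0,0,0.1745,0,0,0,100],[0,0,0.1745,0,0,0,100],[0,0,0.1745,0,0,0,100],[0,0,0.1745,0,0,0,100],[0,0,0.1745,0,0,0,100],[0,0,0.1745,0,0,0,100],[0,0,0,0,0,0,100]]'
python3 - <<'E'
from h import *
c=cam('wrist');save(c,'w3.png'); print((-c[2].T@c[3]).round(3))
E
```

```text
time_s: 10.95
position: [0.4918, 0.2234, 0.1998]
tool_rot: [[-0.896, -0.444, 0.001], [-0.444, 0.896, 0.0], [-0.001, -0.0, -1.0]]
ft_force: [-0.1, 0.2, 0.3]
grip_width: 0.0855
gripper_force: 0.0
time_s: 12.2
position: [0.4913, 0.2224, 0.1992]
tool_rot: [[-0.446, 0.895, -0.0], [0.895, 0.446, -0.0], [0.0, -0.0, -1.0]]
ft_force: [-0.1, 0.2, 1.2]
grip_width: 0.0856
gripper_force: 0.0
[0.461 0.284 0.341]
```

View pics/w3.png

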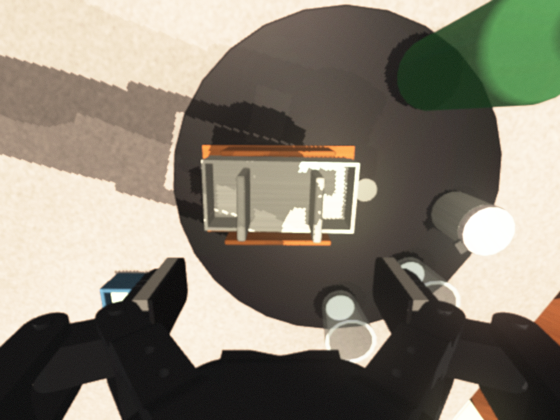

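The tray's handle tops are at u≈243 and 317, v≈168–240. The dish is standing on the bar at lower left, and the caddy is undisturbed.

```bash
python3 - <<'E'
from h import *
c=cam('wrist')
for p in [(243.5,168),(243,240),(316,168),(316,240)]: print(ray(c,*p,.106).round(4))
m=np.mean([ray(c,*p,.106) for p in [(243.5,168),(243,240),(316,168),(316,240)]],0); print(m)
s=observe(); print(s['tool_rot'].T@(m-s['position']))
# slab ends: caddy along x
for p in [(203,146),(354,146)]: print('slab',ray(c,*p,.028).round(4))
for p in [(226,244),(330,244)]: print('wall',ray(c,*p,.068).round(4))
E
```

```text
[0.4521 0.2393 0.106 ]
[0.4761 0.1864 0.106 ]
[0.5009 0.2638 0.106 ]
[0.5285 0.2126 0.106 ]
[0.48939856 0.22552354 0.106     ]
[ 0.00366428 -0.00034954  0.09321577]
slab [0.4046 0.2264 0.028 ]
slab [0.5374 0.2928 0.028 ]
wall [0.4661 0.1598 0.068 ]
wall [0.5532 0.2034 0.068 ]
```

```bash
python3 -m jog '[[0,0,0,0.003,0,0.02,100],[0,0,0,0,0,0.03,100],[0,0,0,0,0,0.03,100],[0,0,0,0,0,0.03,100],[0,0,0,0,0,0.015,100],[0,0,0,0,0,0.006,100],[0,0,0,0,0,0,70],[0,0,0,0,0,0,60],[0,0,0,0,0,0,60],[0,0,0,0,0,0,60]]' 60
python3 -m jog '[[0,0,0,0,0,0,60],[0,0,0,0,0,-0.005,60],[0,0,0,0,0,-0.01,60],[0,0,0,0,0,-0.02,60],[0,0,0,0,0,-0.02,60],[0,0,0,0,0,-0.02,60],[0,0,0,0,0,-0.02,60],[0,0,0,0,0,-0.02,60],[0,0,0,0,0,-0.01,60],[0,0,0,0,0,0,60]]'
```

```text
time_s: 13.55
position: [0.4907, 0.2253, 0.0693]
tool_rot: [[-0.445, 0.896, 0.002], [0.896, 0.445, 0.0], [-0.001, 0.002, -1.0]]
ft_force: [2.1, -0.5, 6.8]
grip_width: 0.0674
gripper_force: 68.4
time_s: 14.8
position: [0.4902, 0.2252, 0.1937]
tool_rot: [[-0.444, 0.896, 0.001], [0.896, 0.444, 0.0], [-0.0, 0.001, -1.0]]
ft_force: [-0.2, 0.3, -3.4]
grip_width: 0.0673
gripper_force: 67.7
```

```bash
python3 -m jog '[[0,0,0,-0.018,-0.0044,0,60],[0,0,0,-0.035,-0.0085,0,60],[0,0,0,-0.035,-0.0085,0,60],[0,0,0,-0.035,-0.0085,0,60],[0,0,0,-0.035,-0.0085,0,60],[0,0,0,-0.035,-0.0085,0,60],[0,0,0,-0.035,-0.0085,0,60],[0,0,0,-0.035,-0.0085,0,60],[0,0,0,-0.035,-0.0085,0,60],[0,0,0,-0.035,-0.0085,0,60]]'
python3 -m jog '[[0,0,0,-0.035,-0.0085,0,60],[0,0,0,-0.035,-0.0085,0,60],[0,0,0,-0.035,-0.0085,0,60],[0,0,0,-0.02,-0.005,0.01,60],[0,0,0,-0.015,-0.0035,0.02,60],[0,0,0,0,0,0.03,60],[0,0,0,0,0,0.03,60],[0,0,0,0,0,0.02,60],[0,0,0,0,0,0.015,60],[0,0,0,0,0,0,60]]'
```

```text
time_s: 16.05
position: [0.5652, -0.1113, 0.1924]
tool_rot: [[-0.444, 0.896, -0.002], [0.896, 0.444, 0.0], [0.001, -0.001, -1.0]]
ft_force: [0.1, 0.1, -3.0]
grip_width: 0.0673
gripper_force: 67.7
time_s: 17.3
position: [0.5968, -0.2491, 0.0668]
tool_rot: [[-0.445, 0.896, -0.002], [0.896, 0.445, 0.002], [0.003, -0.001, -1.0]]
ft_force: [0.3, 0.8, -2.7]
grip_width: 0.0673
gripper_force: 67.7
```

```bash
python3 -m jog '[[0,0,0,0,0,0.008,60],[0,0,0,0,0,0.006,60],[0,0,0,0,0,0.004,60],[0,0,0,0,0,0.002,60],[0,0,0,0,0,0.001,60],[0,0,0,0,0,0,60]]'
```

```text
time_s: 18.05
position: [0.5975, -0.2497, 0.0474]
tool_rot: [[-0.444, 0.896, 0.0], [0.896, 0.444, -0.0], [-0.0, 0.0, -1.0]]
ft_force: [0.5, -0.5, -2.7]
grip_width: 0.067
gripper_force: 67.7
```

```bash
python3 -m jog '[[0,0,0,0,0,0.001,60],[0,0,0,0,0,0.001,60],[0,0,0,0,0,0,60],[0,0,0,0,0,0,60]]'
```

```text
time_s: 18.55
position: [0.5974, -0.2497, 0.0453]
tool_rot: [[-0.444, 0.896, 0.0], [0.896, 0.444, -0.0], [-0.0, 0.0, -1.0]]
ft_force: [-0.1, 0.1, -2.6]
grip_width: 0.0674
gripper_force: 67.7
```

```bash
python3 -m jog '[[0,0,0,0,0,0.001,60],[0,0,0,0,0,0.0005,60],[0,0,0,0,0,0,60]]'
```

```text
time_s: 18.92
position: [0.5974, -0.2497, 0.0453]
tool_rot: [[-0.444, 0.896, 0.001], [0.896, 0.444, -0.001], [-0.001, 0.0, -1.0]]
ft_force: [-5.2, 1.2, 8.4]
grip_width: 0.0674
gripper_force: 69.0
```

Touching down. I'll open, rise, and go back over the dish on the bar.

```bash
python3 -m jog '[[0,0,0,0,0,-0.001,60],[0,0,0,0,0,0,80],[0,0,0,0,0,0,100],[0,0,0,0,0,0,100],[0,0,0,0,0,0,100],[0,0,0,0,0,-0.02,100],[0,0,0,0,0,-0.04,100],[0,0,0,0,0,-0.04,100],[0,0,0,0,0,-0.03,100],[0,0,0,0,0,0,100]]' 20
python3 - <<'E'
from h import *
s=observe(); print(s['position'], s['tool_rot'].T@(np.array([.3988,.0185,.16])-s['position']))
E
```

```text
time_s: 20.18
position: [0.5982, -0.2501, 0.1773]
tool_rot: [[-0.444, 0.896, 0.004], [0.896, 0.444, -0.003], [-0.004, 0.003, -1.0]]
ft_force: [0.2, 0.2, -0.2]
grip_width: 0.0858
gripper_force: 0.0
[ 0.59817263 -0.25008088  0.1773056 ] [ 0.32928026 -0.05925767  0.01573707]
```

```bash
python3 -m jog '[[0,0,0,0.0366,-0.0066,0,100],[0,0,0,0.0366,-0.0066,0,100],[0,0,0,0.0366,-0.0066,0,100],[0,0,0,0.0366,-0.0066,0,100],[0,0,0,0.0366,-0.0066,0,100],[0,0,0,0.0366,-0.0066,0,100],[0,0,0,0.0366,-0.0066,0,100],[0,0,0,0.0366,-0.0066,0.005,100],[0,0,0,0.0366,-0.0066,0.005,100],[0,0,0,0,0,0,100]]'
python3 - <<'E'
from h import *
c=cam('wrist');save(c,'w4.png'); s=observe(); print(s['position'])
H,S,V=cv2.split(cv2.cvtColor(c[0],cv2.COLOR_RGB2HSV))
Y,X=np.mgrid[:420,:560]
bl=((H>90)&(H<130)&(S>60)&(X>190)&(X<370)&(Y<300)).astype(np.uint8)
bl=cv2.morphologyEx(bl,cv2.MORPH_CLOSE,np.ones((21,21)))
k=max(cv2.findContours(bl,0,1)[0],key=cv2.contourArea); print(cv2.boundingRect(k))
print('dish top',rect(c,bl,.040))
t=cam('top'); save(t,'top2.png')
E
```

```text
time_s: 21.42
position: [0.3959, 0.0205, 0.1639]
tool_rot: [[-0.446, 0.895, -0.003], [0.895, 0.446, 0.001], [0.002, -0.002, -1.0]]
ft_force: [0.0, -0.2, -0.3]
grip_width: 0.0856
gripper_force: 0.0
[0.39723477 0.01950392 0.16427796]
(258, 166, 50, 72)
dish top (array([399. ,  19.1]), [np.float64(43.4), np.float64(64.3)], np.float32(115.4))
```

View pics/w4.png

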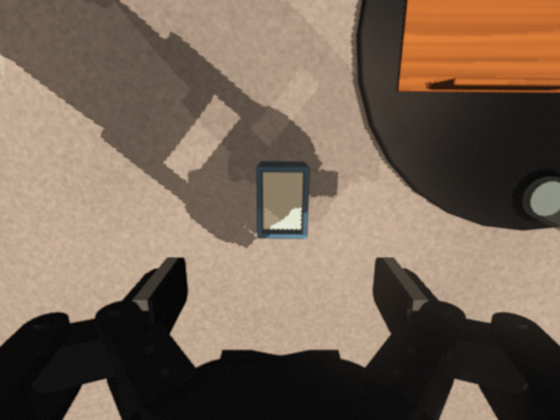

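View pics/top2.png

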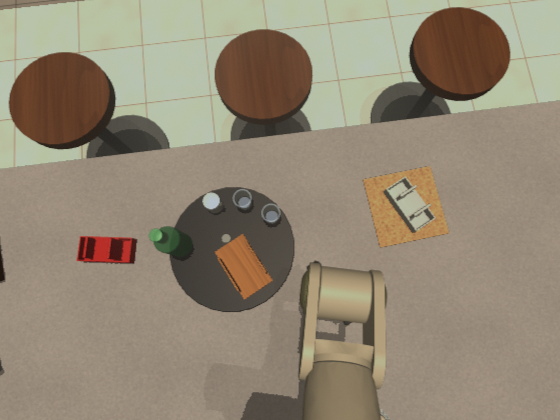

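Both checks look good. The dish is upright on the bar at (283,200) in the wrist view, in line with the gripper, and the top view shows the tray in the middle of the mat at (409,205). The caddy at (243,266) is now empty. Next I'll grip the dish across its 46 mm width and measure the caddy floor from the same views.

```bash
python3 -m jog '[[0,0,0,0,0.001,0.02,100],[0,0,0,0,0,0.035,100],[0,0,0,0,0,0.035,100],[0,0,0,0,0,0.03,100],[0,0,0,0,0,0.02,100],[0,0,0,0,0,0.012,100],[0,0,0,0,0,0.007,90],[0,0,0,0,0,0,80],[0,0,0,0,0,0,72],[0,0,0,0,0,0,66]]' 20
python3 -m jog '[[0,0,0,0,0,0,62],[0,0,0,0,0,0,58],[0,0,0,0,0,0,55],[0,0,0,0,0,0,52],[0,0,0,0,0,0,50],[0,0,0,0,0,0,50],[0,0,0,0,0,0,50]]'
```

```text
time_s: 22.78
position: [0.399, 0.0194, 0.0062]
tool_rot: [[-0.444, 0.896, 0.001], [0.896, 0.444, -0.0], [-0.001, 0.001, -1.0]]
ft_force: [-0.2, 1.4, -0.2]
grip_width: 0.0567
gripper_force: 0.0
time_s: 23.65
position: [0.3986, 0.0195, 0.006]
tool_rot: [[-0.444, 0.896, -0.0], [0.896, 0.444, -0.0], [-0.0, -0.0, -1.0]]
ft_force: [-2.5, -0.6, 6.5]
grip_width: 0.0457
gripper_force: 21.0
```

```bash
python3 -m jog '[[0,0,0,0,0,-0.004,50],[0,0,0,0,0,-0.01,50],[0,0,0,0,0,-0.02,50],[0,0,0,0,0,-0.025,50],[0,0,0,0,0,-0.025,50],[0,0,0,0,0,-0.025,50],[0,0,0,0,0,-0.025,50],[0,0,0,0,0,-0.025,50],[0,0,0,0,0,-0.025,50],[0,0,0,0,0,-0.01,50]]'
python3 -m jog '[[0,0,0,0.0056,0.0097,0,50],[0,0,0,0.012,0.021,0,50],[0,0,0,0.012,0.021,0,50],[0,0,0,0.012,0.021,0,50],[0,0,0,0.012,0.021,0,50],[0,0,0,0.012,0.021,0,50],[0,0,0,0.012,0.021,0,50],[0,0,0,0.012,0.021,0,50],[0,0,0,0.009,0.015,0,50],[0,0,0,0,0,0,50]]'
python3 - <<'E'
from h import *
c=cam('wrist');save(c,'w5.png'); s=observe(); print(s['position'])
H,S,V=cv2.split(cv2.cvtColor(c[0],cv2.COLOR_RGB2HSV))
Y,X=np.mgrid[:420,:560]
br=((H<18)&(S>120)&(V>50)&(Y<300)).astype(np.uint8)
n,l,st,ce=cv2.connectedComponentsWithStats(br); print([ (tuple(a),) for a in st[1:] if a[4]>150])
bl=((H>90)&(H<130)&(S>60)&(X>190)&(X<370)).astype(np.uint8); v,u=np.where(bl); print('blue',u.min(),u.max(),v.min(),v.max())
g=np.array([.4909,.2199,0])
ax=np.array([.8976,.441,0]);ay=np.array([-.441,.8976,0])
for x,y,z in[(-.075,.045,.028),(.075,.045,.028),(-.075,-.045,.028),(.075,-.045,.028),(-.05,.044,.068),(.05,.044,.068),(-.05,-.044,.068),(.05,-.044,.068)]: print((x,y,z),proj(c,g+x*ax+y*ay+[0,0,z]).round(1))
for v in range(60,260,12):
    u=np.where(br[v])[0]
    if len(u): print(v,u.min(),u.max(),len(u))
E
```

```text
time_s: 24.9
position: [0.3988, 0.0195, 0.2012]
tool_rot: [[-0.444, 0.896, 0.002], [0.896, 0.444, -0.001], [-0.001, 0.002, -1.0]]
ft_force: [-1.0, 0.2, -1.9]
grip_width: 0.0455
gripper_force: 21.3
time_s: 26.15
position: [0.5085, 0.1853, 0.1982]
tool_rot: [[-0.446, 0.895, -0.003], [0.895, 0.446, -0.0], [0.001, -0.002, -1.0]]
ft_force: [-0.9, 0.2, -1.7]
grip_width: 0.0457
gripper_force: 21.3
[0.50823698 0.18462403 0.19845831]
[((np.int32(200), np.int32(100), np.int32(160), np.int32(104), np.int32(14844)),), ((np.int32(540), np.int32(277), np.int32(20), np.int32(23), np.int32(251)),)]
blue 219 341 201 354
(-0.075, 0.045, 0.028) [200.9 101.2]
(0.075, 0.045, 0.028) [359.7 102.1]
(-0.075, -0.045, 0.028) [206.5 193.9]
(0.075, -0.045, 0.028) [353.1 194.8]
(-0.05, 0.044, 0.068) [219.5 100.2]
(0.05, 0.044, 0.068) [341.  100.8]
(-0.05, -0.044, 0.068) [224.1 203.4]
(0.05, -0.044, 0.068) [335.3 204. ]
108 200 359 160
120 201 358 158
132 201 357 157
144 202 356 155
156 203 355 153
168 203 354 152
180 204 353 150
192 205 353 149
```

```bash
python3 -m jog '[[0,0,0,0.006,0,0,50],[0,0,0,0.0135,0,0,50],[0,0,0,0.0135,0,0.01,50],[0,0,0,0.006,0,0.02,50],[0,0,0,0,0,0.02,50],[0,0,0,0,0,0.02,50],[0,0,0,0,0,0.015,50],[0,0,0,0,0,0.005,50],[0,0,0,0,0,0,50]]'
python3 - <<'E'
from h import *
c=cam('wrist'); s=observe(); p=s['position']; R=s['tool_rot']; print(p,R.T@(np.array([.4909,.2199,.034])-p), np.degrees(np.arctan2(R[1,1],R[0,1])))
H,S,V=cv2.split(cv2.cvtColor(c[0],cv2.COLOR_RGB2HSV))
Y,X=np.mgrid[:420,:560]
bl=((H>90)&(H<130)&(S>60)&(X>190)&(X<370)).astype(np.uint8); v,u=np.where(bl); print('blue',u.min(),u.max(),v.min(),v.max())
for v in (205,212,220,235,250):
    u=np.where(bl[v])[0]; print(v,(u.min(),u.max()) if len(u) else '')
for q in [(.033,-.023,-.034),(.033,.023,-.034),(.033,-.023,.006),(.033,.023,.006)]: print(proj(c,p+R@np.array(q)).round(1))
E
```

```text
time_s: 27.32
position: [0.4911, 0.2193, 0.1097]
tool_rot: [[-0.445, 0.896, -0.0], [0.896, 0.445, -0.0], [0.0, -0.0, -1.0]]
ft_force: [-0.8, 0.8, -1.5]
grip_width: 0.0457
gripper_force: 21.3
[0.4914023  0.21930096 0.11014168] [ 0.00077106 -0.00022458  0.07614146] 26.39780817205958
blue 220 337 201 355
205 (np.int64(234), np.int64(267))
212 (np.int64(228), np.int64(269))
220 (np.int64(223), np.int64(263))
235 (np.int64(220), np.int64(235))
250 (np.int64(221), np.int64(235))
[217.1 222. ]
[344.3 222. ]
[233.1 195.6]
[328.1 195.6]
```

```bash
python3 -m jog '[[0,0,0,0.002,0,0.01,50],[0,0,0,0,0,0.012,50],[0,0,0,0,0,0.012,50],[0,0,0,0,0,0.01,50],[0,0,0,0,0,0.008,50],[0,0,0,0,0,0.006,50],[0,0,0,0,0,0,50]]'
```

```text
time_s: 28.25
position: [0.4904, 0.2208, 0.0515]
tool_rot: [[-0.444, 0.896, -0.001], [0.896, 0.444, -0.0], [0.0, -0.001, -1.0]]
ft_force: [-0.3, -0.8, -1.8]
grip_width: 0.0457
gripper_force: 21.3
```

No wall contact. Lowering to the floor.

```bash
python3 -m jog '[[0,0,0,0,0,0.006,50],[0,0,0,0,0,0.005,50],[0,0,0,0,0,0.003,50],[0,0,0,0,0,0.0015,50],[0,0,0,0,0,0,50]]'; python3 -m jog '[[0,0,0,0,0,0.001,50],[0,0,0,0,0,0,50],[0,0,0,0,0,0,50]]'
```

```text
time_s: 28.88
position: [0.4905, 0.2208, 0.0363]
tool_rot: [[-0.444, 0.896, -0.0], [0.896, 0.444, -0.0], [0.0, -0.0, -1.0]]
ft_force: [0.2, 0.3, -1.1]
grip_width: 0.0461
gripper_force: 21.3
time_s: 29.25
position: [0.4905, 0.2208, 0.0354]
tool_rot: [[-0.444, 0.896, 0.0], [0.896, 0.444, 0.0], [-0.0, 0.0, -1.0]]
ft_force: [0.3, -0.5, -2.8]
grip_width: 0.0458
gripper_force: 21.3
```

```bash
python3 -m jog '[[0,0,0,0,0,0.001,50],[0,0,0,0,0,0.0005,50],[0,0,0,0,0,0,50]]'
```

```text
time_s: 29.62
position: [0.4905, 0.2209, 0.034]
tool_rot: [[-0.444, 0.896, 0.0], [0.896, 0.444, 0.0], [-0.0, 0.0, -1.0]]
ft_force: [-1.6, -1.6, 0.8]
grip_width: 0.0458
gripper_force: 21.6
```

```bash
python3 -m jog '[[0,0,0,0,0,0,56],[0,0,0,0,0,0,66],[0,0,0,0,0,0,80],[0,0,0,0,0,0,90],[0,0,0,0,0,0,90],[0,0,0,0,0,-0.02,90],[0,0,0,0,0,-0.03,90],[0,0,0,0,0,-0.04,90],[0,0,0,0,0,-0.04,90],[0,0,0,0,0,0,90]]'
python3 - <<'E'
from h import *
c=cam('wrist'); H,S,V=cv2.split(cv2.cvtColor(c[0],cv2.COLOR_RGB2HSV))
Y,X=np.mgrid[:420,:560]
bl=((H>90)&(H<130)&(S>60)&(X>190)&(X<370)&(Y<300)).astype(np.uint8)
bl=cv2.morphologyEx(bl,cv2.MORPH_CLOSE,np.ones((25,25)))
r=rect(c,bl,.068); d=r[0]/1000-[.4909,.2199]; print(r,'x',d@[.8976,.441],'y',d@[-.441,.8976])
E
```

```text
time_s: 30.88
position: [0.4916, 0.2211, 0.1666]
tool_rot: [[-0.444, 0.896, 0.006], [0.896, 0.444, 0.001], [-0.002, 0.006, -1.0]]
ft_force: [0.4, -0.1, -1.2]
grip_width: 0.0767
gripper_force: 0.0
(array([490.3, 220.6]), [np.float64(43.7), np.float64(64.6)], np.float32(116.2)) x -0.00022985999999999997 y 0.0008929199999999759
```

The dish is within 1 mm of the caddy centre and aligned at 116.2°. Sizes scale correctly at floor height, so it is down. Handing in.

```bash
python3 -m jog '[[0,0,0,0,0,0,90],[0,0,0,0,0,0,90]]'; python3 -c "from rig import job; print(job.close_job())"
```

```text
time_s: 31.18
position: [0.4901, 0.2207, 0.1627]
tool_rot: [[-0.444, 0.896, -0.002], [0.896, 0.444, -0.0], [0.001, -0.002, -1.0]]
ft_force: [-0.4, 0.6, -0.4]
grip_width: 0.0768
gripper_force: 0.0
the job is handed in; nothing more can be done
None
```

I handed the job in at 31 s: the tray is in the middle of the cork mat, and the dish is back on the caddy floor, measured within 1 mm of centre with its long side across; the hand-in returned no verdict.

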